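# Ease a marble slab out over the shelf edge

### The arm

A 6-joint arm with a two-finger parallel gripper is mounted at the origin on the work surface. World frame = base frame: x ahead of the robot, y to its left, z up, the work surface at z = 0. Lengths are in m, angles in rad, forces in N, time in s.
With the tool pointing down it reaches from about 0.225 to 0.725 m from the base axis. Payload 3.1 kg.
Tool frame: the origin (TCP) lies at the very end of the fingers, on their centre line; the grasp point (between the pads) lies 19 mm behind it (bot.pinch_z is the distance from the TCP to the grasp point, in m); z points along the fingers, y is the direction in which the jaws open and shut (so a half turn about z gives the same grasp; the last joint's range is limited). The gripper opens to 85 mm and grips with 20 to 120 N. Pads are 22 mm wide; open, the fingers measure 114 mm over their backs; the gripper's body (76 mm by 85 mm) begins 54 mm behind the grasp point. The pads swing forward as they close: fully open they stand 13 mm farther back than shut.
Start: joints at [-1.289, 0.048, 0.099, 1.622, 0, 1.443], TCP at [0.209, -0.482, 0.231] pointing down, gripper open.
Joint ranges: [-2.91, 2.91], [-0.99, 1.94], [-1.21, 1.42], [-2.12, 2.29], [-1.49, 1.47], [-3.14, 3.14]. Speed limits (rad/s): [2.79, 2.79, 3.14, 3.14, 3.14, 3.14].

### API

Orientations are given as a unit quaternion [w, x, y, z].
In Python, from plant import bot gives the robot as it stands.
- The arm moves only by the tool servo_tool, never from a script. Its argument "targets" is a list of rows, each a list of 3 entries, a list of its own where there are three numbers: the shift along the tool's x, y, z in mm, then the turn about the tool's z in rad, then the gripper command: -1 is shut, 1 is fully open, values between are in proportion. A call has 1 to 20 rows; each row is the pose to reach, as a shift and turn from the pose commanded when the call began, along the tool's axes at that moment; what a row does not reach only later rows make up. A row lasts 1/8 s, in which the tool goes at most 62.5 mm and 10.7 degrees, less where a joint would pass 70% of its speed; a pose out of reach is approached as far as the arm can. A call with a gripper value outside its range is refused whole. The fingers move at their own pace and stop on an object; "newtons" is the grip in N (left out, the last holds). Time passes only in rows, so rows that repeat a pose let the fingers close. It gives the time, the measured TCP pose, the force and the opening at its end, in the units of the state.
- bot.observe(): the state, without advancing time (a new reading comes with each control period).
- bot.snapshot(name): name is "scene" or "top" or "wrist"; returns the picture (384x512x3 uint8, blue, green, red); there is no depth.
- bot.get_calibration(name): a dict with "fx", "fy", "cx", "cy" (pixels), "k1" (the pictures are not rectified: a ray, as slopes to the right and down, at radius r is drawn at 1 + k1 r^2 times it, then the intrinsics apply), "cam_to_world" (4x4, takes a point from camera to world coordinates). Camera axes: x right, y down, z forward; pixel columns grow to the right and rows downward; lengths in m; the calibration is good to about 2 mm. A picture is of the moment at which its call begins: read the wrist's pose just before it. get_calibration takes no time and is no camera call; for the wrist camera it gives the pose at the moment of the call.
- bot.close_job(): hands the job in, once; it reports no verdict.
The state is a dict: "clock": time; "qpos": joint angles; "dq": joint speeds; "joint_efforts": joint torques, N m; "ee_pos": TCP position; "tool_rot": TCP orientation; "contact_force": force on the tool from outside, world axes, zero at the start; "ft_torque": the same for the moment, N m; "finger_gap": finger opening in m.
Only numpy, scipy, OpenCV 4.12 (cv2) and the standard library are available. Lean on these libraries where they do the work, as an engineer would, in place of code of your own. Each camera call takes 0.05 s, during which the arm holds its last target.

### The job

The rectangular marble slab lies flat on the low black display shelf where nobody can get a finger under it. Push the lidded candle jar that stands in front of it sideways along the shelf, out of the way, and slide the slab towards the front edge of the shelf (the long edge nearest the robot) until it overhangs that edge by 3 cm, square to it. Pick nothing up, do not let the slab knock against the jar, leave the jar standing on the shelf, and do not disturb anything else.

Things in the scene. Friction and masses are not known exactly. Their poses are not given: they have to be found in the camera images.
- shelf: low black display shelf, fixed to the table: a board 280 mm deep (its x) by 700 mm long (its y) by 40 mm thick on two recessed plinths, its flat top 80 mm above the table. Origin at the centre of its underside, at table height; x points away from its front edge towards its rear, y along it to the left, z up. The front edge is at x = -140 mm, the rear edge at x = +140 mm; neither has a lip.
- shelf_edge (a point): the middle of the shelf's front top edge (x = -140 mm, y = 0, z = 80 mm in the shelf's frame); axes as the shelf's
- slab: rectangular polished white marble slab, 90 mm (its x) by 160 mm (its y) by 10 mm thick, 0.3 to 0.5 kg, loose, lying flat on the shelf well behind the front edge and a little askew. Origin at the centre of its underside; its x points roughly to the rear of the shelf, so its leading long edge is at x = -45 mm and its rear long edge at x = +45 mm.
- slab_front (a point): the middle of the slab's leading long edge (x = -45 mm in the slab's frame), at half its thickness; axes as the slab's
- jar: white candle jar with a wooden lid, upright round cylinder 60 mm in diameter and 60 mm tall, 0.2 to 0.4 kg, loose, standing on the shelf between the slab and the front edge. Origin at the centre of its underside, z up.
- coaster: round white marble coaster, 90 mm in diameter, 10 mm thick, lying on the shelf near one end, to be left alone. Origin at the centre of its underside.
- goblet: glass tealight goblet on a black conical foot, 54 mm in diameter, 108 mm tall, standing on the shelf near one end, to be left alone. Origin at the centre of its underside.
- hourglass: glass hourglass, 64 mm in diameter, 134 mm tall, standing on the shelf at the rear of one end, to be left alone. Origin at the centre of its underside.
- perfume: dark rectangular perfume bottle with a black cap, 36 mm (its x) by 52 mm (its y) by 116 mm tall, standing on the shelf at the rear of one end, to be left alone. Origin at the centre of its underside.
- goblet2: a second tealight goblet like the first, standing on the rear half of the shelf beside the slab, to be left alone. Origin at the centre of its underside.
- dish: small round brass ring dish, 64 mm in diameter at the rim, 30 mm tall, standing on the rear half of the shelf beside the slab, to be left alone. Origin at the centre of its underside.

How it is judged:
At the end, for the whole second after the job is handed in: the slab lies flat on the shelf with the middle of its leading edge 22 to 38 mm beyond the shelf's front edge and within 0.12 rad (7 degrees) of square to it; the jar stands upright on the shelf, more than 15 mm from where it was; both at rest (x of slab_front in the frame of shelf_edge between -0.038 and -0.022 m and angle between the x axis of slab and the x axis of shelf, either way round below 0.12 rad and angle between slab's own z axis and vertical below 0.04 rad and linear speed of each of slab, jar below 0.01 m/s and height (world z) of slab between 0.076 and 0.084 m and height (world z) of jar between 0.076 and 0.084 m and angle between jar's own z axis and vertical below 0.06 rad and distance of jar from where it was at the start of the episode above 0.015 m and x of jar in the frame of shelf between -0.14 and 0.14 m and y of jar in the frame of shelf between -0.35 and 0.35 m); the robot touches nothing.
It fails at once if the slab or the jar was lifted more than 10 mm off the shelf (height (world z) of slab above 0.092 m or height (world z) of jar above 0.09 m).
It fails at once if the slab was tipped (over 0.15 rad) or fell off the shelf (angle between slab's own z axis and vertical above 0.15 rad or height (world z) of slab below 0.06 m).
It fails at once if the jar was tipped (over 0.35 rad) or fell off the shelf (angle between jar's own z axis and vertical above 0.35 rad or height (world z) of jar below 0.06 m).
It fails at once if the slab knocked against the jar (contact force between slab and jar above 0.5 N).
It fails at once if another object was moved more than 15 mm or tipped (distance of any of coaster, goblet, hourglass, perfume, goblet2, dish from where it was at the start of the episode above 0.015 m or angle between any of coaster, goblet, hourglass, perfume, goblet2, dish's own z axis and vertical above 0.25 rad).
It also fails if it takes over 61 s, if anything falls off the work surface, if the arm or the gripper's body presses on something with over 40 N, if the wrist force passes 120 N, or if a joint passes its speed limit or range.

## Working session

There is one attempt and no reset: what is moved stays moved. The work goes in short steps, Python scripts to look and compute and a tool call to move; the robot and the scene stay as the last step left them, time stands still between calls to the robot, and variables do not carry over. Pictures are saved under pics/ and viewed, and the job is handed in when it is done.

Besides the shell and the picture viewer there is one more tool, called after "Request:" as a command line: name --argument value ..., lists and objects as JSON in quotes. servo_tool: Moves the arm, as the interface text tells. Its arguments: {"type":"object","properties":{"targets":{"type":"array"},"newtons":{"type":"number"}},"required":["targets"]}

```bash
ls; mkdir -p pics
python3 - <<'E'
from plant import bot
import cv2
print(bot.observe())
for n in ["scene","top","wrist"]:
    c=bot.get_calibration(n); print(n,c)
    im=bot.snapshot(n); cv2.imwrite(f"pics/{n}0.png",im)
E
```

```text
pics
{'clock': 0.0, 'qpos': array([-1.28878517e+00,  4.87527901e-02,  9.75587520e-02,  1.62200252e+00,
       -6.34184492e-06,  1.44297756e+00]), 'dq': array([-0.00053006,  0.001992  , -0.00111859,  0.00048887,  0.00118959,
        0.00017851]), 'joint_efforts': array([ 1.95713933e-04, -3.38783026e+01,  3.20015323e+01,  2.04284006e-02,
        6.31406965e-05, -1.37375817e-07]), 'ee_pos': array([ 0.20898999, -0.48092783,  0.23009652]), 'tool_rot': array([-1.19630646e-03,  9.79077586e-01,  2.03483757e-01, -9.55942125e-05]), 'contact_force': array([-0.06975474, -1.06276862, -0.93964259]), 'ft_torque': array([-0.0429786 , -0.04140741, -0.01101911]), 'finger_gap': 0.08549442537255247}
scene {'fx': 442.3694468531364, 'fy': 442.3694468531364, 'cx': 254.9836457913285, 'cy': 190.75296289004038, 'k1': -0.006321692487899971, 'cam_to_world': array([[ 0.5611401 ,  0.67143414, -0.48404337,  1.1214738 ],
       [ 0.82771987, -0.45429309,  0.32938974, -0.31806717],
       [ 0.00126596, -0.58548611, -0.81068145,  0.96481858],
       [ 0.        ,  0.        ,  0.        ,  1.        ]])}
top {'fx': 492.1793163246049, 'fy': 492.1793163246049, 'cx': 250.0472140064503, 'cy': 196.80985919325903, 'k1': -0.20303527699907903, 'cam_to_world': array([[ 0.02520606, -0.98538373,  0.16847419,  0.36913765],
       [-0.99965425, -0.02610684, -0.00313353,  0.03638777],
       [ 0.00748605, -0.16833696, -0.98570108,  1.31542473],
       [ 0.        ,  0.        ,  0.        ,  1.        ]])}
wrist {'fx': 294.1528569120968, 'fy': 294.1528569120968, 'cx': 259.56330922865754, 'cy': 188.8442813698855, 'k1': 0.013081487357389107, 'cam_to_world': array([[ 0.39735453, -0.87803865, -0.26675365,  0.27685685],
       [-0.91766296, -0.38083394, -0.11340283, -0.45293579],
       [-0.00201678,  0.28985108, -0.95706963,  0.37237137],
       [ 0.        ,  0.        ,  0.        ,  1.        ]])}
```

View pics/top0.png

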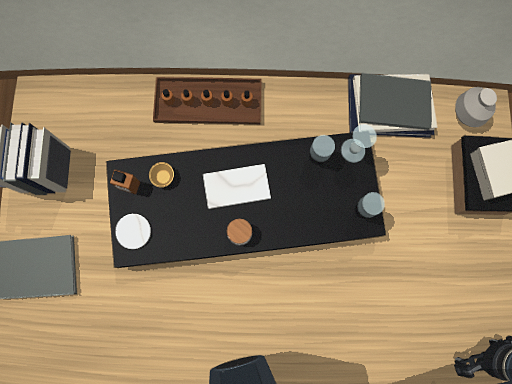

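View pics/scene0.png

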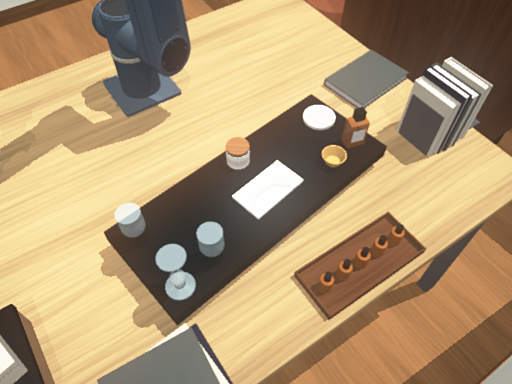

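The top view shows the shelf with corners near (107,161), (371,132), (385,236) and (114,267). The slab is at (237,186), the jar lid at (239,232), the dish at (161,175), the coaster at (133,231) and goblet2 at (322,148). Next I measure these.

```bash
cat > h.py <<'E'
import numpy as np, cv2
from plant import bot
def ray(cal,uv):
    k=np.array([[cal["fx"],0,cal["cx"]],[0,cal["fy"],cal["cy"]],[0,0,1.]])
    n=cv2.undistortPoints(np.asarray(uv,float).reshape(-1,1,2),k,np.array([cal["k1"],0,0,0,0.])).reshape(-1,2)
    T=cal["cam_to_world"]
    return T[:3,3],np.c_[n,np.ones(len(n))]@T[:3,:3].T
def plane(cal,uv,z):
    o,d=ray(cal,uv); return (o+d*((z-o[2])/d[:,2])[:,None])
def big(m,seed=None):
    cs,_=cv2.findContours(m.astype(np.uint8),cv2.RETR_EXTERNAL,cv2.CHAIN_APPROX_NONE)
    if seed is None: return max(cs,key=cv2.contourArea)
    cs=[c for c in cs if cv2.pointPolygonTest(c,seed,False)>=0]
    return max(cs,key=cv2.contourArea)
def rect(P):
    (c,s,a)=cv2.minAreaRect((P[:,:2]*1000).astype(np.float32)); return np.array(c),s,a
E
python3 - <<'E'
from h import *
im=cv2.imread("pics/top0.png").astype(int); cal=bot.get_calibration("top")
b,g,r=im[...,0],im[...,1],im[...,2]
dark=(im.max(2)<50)
dk=cv2.morphologyEx(dark.astype(np.uint8),cv2.MORPH_CLOSE,np.ones((5,5)))
c=big(dk,(240,210)); print("shelf",rect(plane(cal,c,.08)))
ap=cv2.approxPolyDP(cv2.convexHull(c),6,True).reshape(-1,2); print(ap.tolist(),plane(cal,ap,.08).round(4)[:,:2].tolist())
w=(im.min(2)>150)
c=big(w,(237,186)); print("slab",rect(plane(cal,c,.09)))
bx=cv2.boxPoints(cv2.minAreaRect(plane(cal,c,.09)[:,:2].astype(np.float32)));print(bx)
c=big(w,(133,231)); print("coaster",cv2.minEnclosingCircle(plane(cal,c,.09)[:,:2].astype(np.float32)))
w=((r-b)>40)
c=big(w,(239,232)); print("jar lid",cv2.minEnclosingCircle(plane(cal,c,.14)[:,:2].astype(np.float32)))
c=big(w,(161,175)); print("dish",cv2.minEnclosingCircle(plane(cal,c,.11)[:,:2].astype(np.float32)))
print("gob2",plane(cal,[[322,148]],.188), "gob",plane(cal,[[371,205]],.188),"perf",plane(cal,[[119,176]],.196),"hg", plane(cal,[[353,150],[365,136]],.2))
E
```

```text
shelf (array([580.15252686,  48.40014648]), (287.9786071777344, 696.6117553710938), 8.762231826782227)
[[371, 149], [382, 235], [114, 264], [107, 161], [353, 129]] [[0.7164, -0.2828], [0.4901, -0.3077], [0.3986, 0.3726], [0.6656, 0.41], [0.7696, -0.2354]]
slab (array([606.17077637,  68.38819885]), (90.67825317382812, 160.62216186523438), 11.002833366394043)
[[ 0.54633695  0.13856968]
 [ 0.5769929  -0.01909991]
 [ 0.66600436 -0.00179328]
 [ 0.6353484   0.15587631]]
coaster ((0.4834063649177551, 0.32741865515708923), 0.04516182467341423)
jar lid ((0.48746830224990845, 0.057113878428936005), 0.03014308027923107)
dish ((0.6268994212150574, 0.2580384910106659), 0.03258676826953888)
gob2 [[ 0.68429493 -0.13557283  0.188     ]] gob [[ 0.54983717 -0.25199641  0.188     ]] perf [[0.60200363 0.34266572 0.196     ]] hg [[ 0.67862209 -0.20796909  0.2       ]
 [ 0.71436808 -0.2379409   0.2       ]]
```

Run:
```python
import cv2
for n,b in [("top0",(95,125,400,275)),("scene0",(100,90,400,330))]:
    im=cv2.imread(f"pics/{n}.png")[b[1]:b[3],b[0]:b[2]]
    s=min(800/im.shape[1],600/im.shape[0]); cv2.imwrite(f"pics/{n}_z.png",cv2.resize(im,None,fx=s,fy=s,interpolation=2))
```

```text
(no output)
```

View pics/top0_z.png

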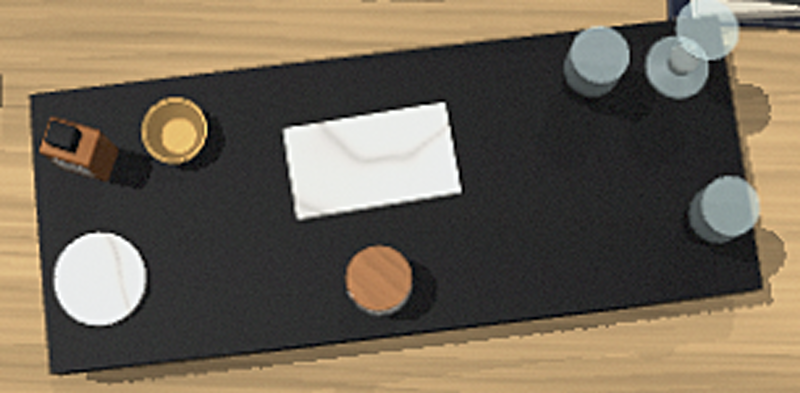

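View pics/scene0_z.png

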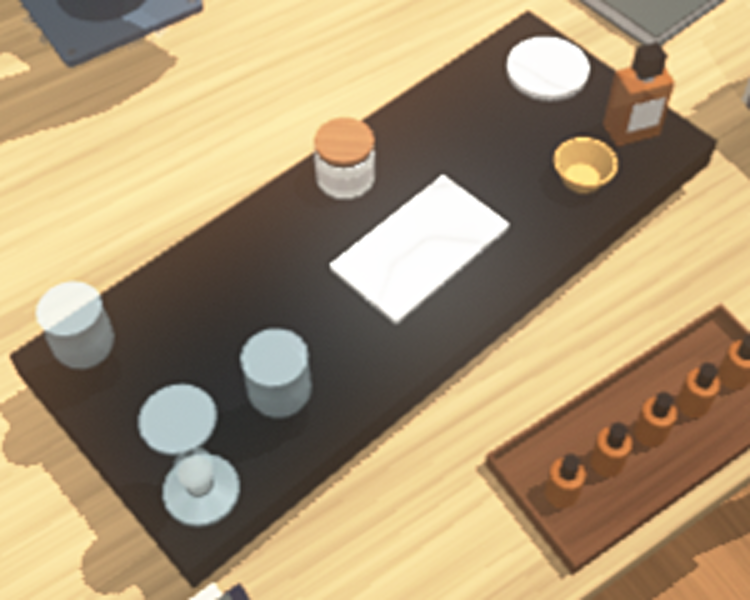

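```bash
cat > edge.py <<'E'
from h import *
def edgeline(name,file,A,B,z,n=60,t=60):
    """A,B px endpoints of approx edge; subpixel dark->light crossing along normal; fit in world plane"""
    g=cv2.imread(file,0).astype(np.float32); cal=bot.get_calibration(name)
    A,B=np.array(A,float),np.array(B,float); d=(B-A)/np.linalg.norm(B-A); nn=np.array([-d[1],d[0]])
    s=np.arange(-6,6.01,.25); P=[]
    for f in np.linspace(0,1,n):
        p=A+f*(B-A); q=(p+s[:,None]*nn).astype(np.float32)
        v=cv2.remap(g,q[:,0].reshape(1,-1),q[:,1].reshape(1,-1),1).ravel()
        i=np.argmax(np.abs(np.diff(v)[1:]+np.diff(v)[:-1])); 
        P.append(p+s[i+1]*nn)
    W=plane(cal,P,z)[:,:2].astype(np.float32)
    l=cv2.fitLine(W,cv2.DIST_HUBER,0,.001,.001).ravel(); n_=np.array([-l[1],l[0]])
    res=(W-l[2:])@n_
    return l,np.median(np.abs(res)),W
E
python3 - <<'E'
from edge import *
R={}
for k,(n,A,B) in dict(front_s=("scene",(112,228),(305,98)),rear_t=("top",(112,161),(310,139.5)),front_t=("top",(120,266),(380,236)),rear_s=("scene",(200,308),(380,157)),
   lend_t=("top",(107,165),(113,260)),lend_s=("scene",(318,102),(382,145)),rend_s=("scene",(108,238),(170,314))).items():
    l,m,W=edgeline(n,f"pics/{n}0.png",A,B,.08); 
    if l[0]*(1 if 'end' in k else 0)+l[1]*(0 if 'end' in k else 1)<0: l[:2]*=-1
    R[k]=l; print(k,l.round(4),"ang(deg)",np.degrees(np.arctan2(l[1],l[0])).round(2),m.round(5))
f=R["front_s"]
for k in ["rear_t","front_t","rear_s"]:
    print(k,(R[k][2:]-f[2:])@np.array([f[1],-f[0]]))
print((R["lend_t"][2:]-R["rend_s"][2:])@f[:2],(R["lend_s"][2:]-R["rend_s"][2:])@f[:2])
# slab and jar in scene
im=cv2.imread("pics/scene0.png").astype(int);cal=bot.get_calibration("scene")
c=big(im.min(2)>200,(268,190)); print("slab s",rect(plane(cal,c,.09)))
E
```

```text
front_s [-0.1398  0.9902  0.453  -0.0399] ang(deg) 98.04 0.00065
rear_t [-0.1416  0.9899  0.7052  0.1451] ang(deg) 98.14 0.00051
front_t [-0.1442  0.9895  0.4648 -0.1494] ang(deg) 98.29 0.00039
rear_s [-0.1442  0.9895  0.711   0.2149] ang(deg) 98.29 0.0004
lend_t [0.9889 0.1484 0.4815 0.3869] ang(deg) 8.53 0.00071
lend_s [0.9843 0.1762 0.5625 0.3966] ang(deg) 10.15 0.00294
rend_s [ 0.9898  0.1425  0.6394 -0.2983] ang(deg) 8.19 5e-05
rear_t 0.2756365
front_t -0.003536771
rear_s 0.29111448
0.7006293 0.6989167
slab s (array([608.4510498 ,  69.09705353]), (91.70845794677734, 161.2263641357422), 11.10168743133545)
```

```bash
cat >> h.py <<'E'
TH=np.radians(8.17)
ex=np.array([np.cos(TH),np.sin(TH)]); ey=np.array([-np.sin(TH),np.cos(TH)])
# front-edge middle estimated (avg of scene front line and top rear line - 280)
F=None
E
python3 - <<'E'
from edge import *
im=cv2.imread("pics/scene0.png").astype(int);cal=bot.get_calibration("scene")
T=lambda n:None
# origin per camera: front edge along ex, mid of ends along ey
fs=np.array([.453,-.0399])@ex; rt=np.array([.7052,.1451])@ex-.28
left=np.array([.4815,.3869])@ey; right=np.array([.6394,-.2983])@ey
print("front ex: scene",fs,"top",rt,"ey left,right",left,right)
oS=np.array([fs,(left+right)/2]); oT=np.array([rt,left-.35])
def sh(p,o): p=np.array(p); return (np.array([p@ex,p@ey])-o).round(4)
for k,p in dict(slab=(.6062,.0684),jar=(.4875,.0571),coaster=(.4834,.3274),dish=(.6269,.2580)).items(): print("top",k,sh(p,oT))
print("scene slab",sh((.6085,.0691),oS))
b,g,r=im[...,0],im[...,1],im[...,2]
c=big((r-b)>55,(237,145)); print(len(c),cv2.minEnclosingCircle(plane(cal,c,.14)[:,:2].astype(np.float32)))
p=cv2.minEnclosingCircle(plane(cal,c,.14)[:,:2].astype(np.float32))[0]; print("scene jar",sh(p,oS))
E
```

```text
front ex: scene 0.4427321856547032 top 0.4386630249344351 ey left,right 0.3145469781559625 -0.3861380478247196
top slab [0.1711 0.017 ]
top jar [0.052  0.0227]
top coaster [0.0864 0.2908]
top dish [0.2185 0.2017]
scene slab [0.1694 0.0177]
2068 ((0.4121936559677124, -0.019446460530161858), 0.8086362481117249)
scene jar [-0.0375 -0.042 ]
```

Request:
servo_tool --targets '[[[20, -18, -20], -0.1, -0.05], [[61, -56, -20], -0.25, -0.05], [[102, -93, -20], -0.4, -0.05], [[143, -130, -20], -0.55, -0.05], [[184, -167, -20], -0.7, -0.05], [[225, -205, -20], -0.85, -0.05], [[266, -242, -20], -1.0, -0.05], [[307, -279, -20], -1.1, -0.05], [[348, -316, -20], -1.2, -0.05], [[388, -353, -20], -1.3, -0.05], [[429, -390, -20], -1.3, -0.05], [[470, -428, -20], -1.3, -0.05], [[488, -446, -20], -1.3, -0.05], [[488, -446, -20], -1.3, -0.05], [[488, -446, -20], -1.3, -0.05]]'

```text
clock: 2.02
ee_pos: [0.4786, 0.1214, 0.251]
tool_rot: [-0.0, 0.656, 0.754, -0.001]
contact_force: [-0.0, 0.0, 1.4]
finger_gap: 0.0406
```

```bash
cat > st.py <<'E'
from h import *
from scipy.spatial.transform import Rotation as Ro
def st():
    s=bot.observe(); q=s["tool_rot"]; R=Ro.from_quat([q[1],q[2],q[3],q[0]]).as_matrix()
    print("t",round(s["clock"],2),"pos",s["ee_pos"].round(4),"yaw",np.arctan2(R[1,0],R[0,0]).round(4),"z",R[:,2].round(3),"F",s["contact_force"].round(2),"gap",round(s["finger_gap"],4),"q",s["qpos"].round(3))
    return s,R
if __name__=="__main__":
    import sys
    s,R=st()
    for n in sys.argv[1:]:
        cam,tag=n.split(":"); im=bot.snapshot(cam); cv2.imwrite(f"pics/{cam}{tag}.png",im)
E
python3 st.py wrist:1 top:1
```

```text
t 2.02 pos [0.4786 0.1214 0.251 ] yaw 1.7096 z [-0.001 -0.001 -1.   ] F [-0.04  0.    1.37] gap 0.0406 q [ 1.130e-01 -2.600e-02  6.400e-02  1.662e+00 -1.000e-03  1.545e+00]
```

View wrist.

View pics/top1.png

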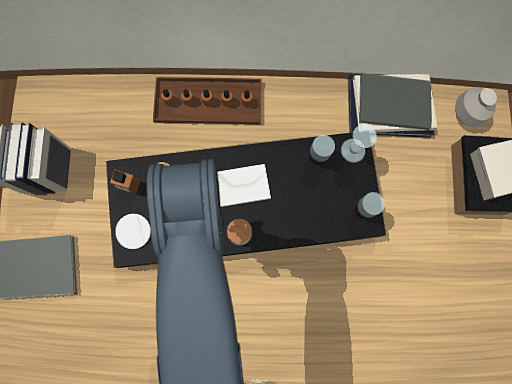

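View pics/wrist1.png

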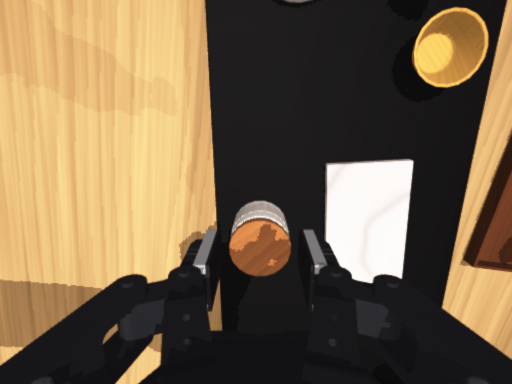

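Run:
```python
from h import *
cal=bot.get_calibration("wrist")
im=cv2.imread("pics/wrist1.png").astype(int)
c=big((im[...,2]-im[...,0])>40,(258,245));x=plane(cal,c,.14)
print("jar",cv2.minEnclosingCircle(x[:,:2].astype(np.float32)))
p=plane(cal,[[326,164],[412,160]],.09);print("slab left corners",p)
p=plane(cal,[[206,5],[215,180],[222,330]],.08);print("front edge",p, p[:,:2]@ex)
```

```text
jar ((0.487366259098053, 0.058258604258298874), 0.031210606917738914)
slab left corners [[0.54653732 0.13829833 0.09      ]
 [0.63440983 0.15456868 0.09      ]]
front edge [[ 0.40772946  0.2693726   0.08      ]
 [ 0.43140663  0.10220067  0.08      ]
 [ 0.45920928 -0.09772268  0.08      ]] [0.44187204 0.44155199 0.44066122]
```

Request:
servo_tool --targets '[[[0, 0, 30], 0, -0.05], [[0, 0, 65], 0, -0.05], [[0, 0, 100], 0, -0.05], [[0, 0, 130], 0, -0.05], [[0, 0, 148], 0, -0.05], [[0, 0, 158], 0, -0.05], [[0, 0, 158], 0, -0.05]]'

```text
clock: 3.0
ee_pos: [0.479, 0.1217, 0.0933]
tool_rot: [-0.0, 0.656, 0.754, -0.0]
contact_force: [0.5, -0.2, 0.1]
finger_gap: 0.0407
```

```bash
python3 st.py wrist:2 scene:2
```

```text
t 3.0 pos [0.479  0.1217 0.0933] yaw 1.7093 z [-0. -0. -1.] F [ 0.51 -0.17  0.1 ] gap 0.0407 q [ 0.113 -0.017 -0.241  1.347 -0.     1.545]
```

View pics/scene2.png

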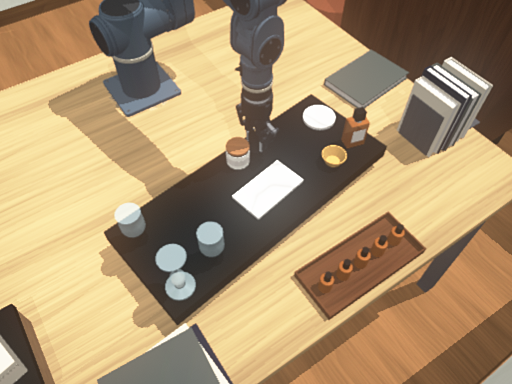

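View pics/wrist2.png

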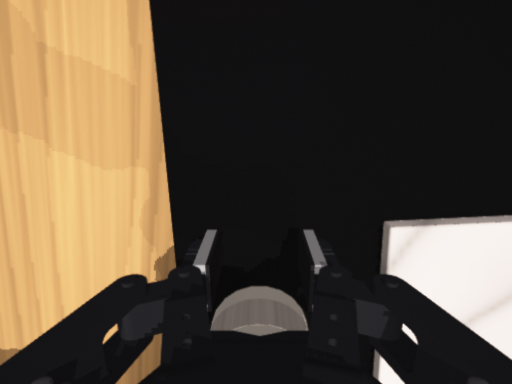

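Request:
servo_tool --targets '[[[-8, 0, 0], 0, -0.05], [[-16, 0, 0], 0, -0.05], [[-22, 0, 0], 0, -0.05], [[-26, 0, 0], 0, -0.05], [[-30, 0, 0], 0, -0.05], [[-34, 0, 0], 0, -0.05], [[-39, 0, 0], 0, -0.05], [[-44, 0, 0], 0, -0.05], [[-50, 0, 0], 0, -0.05], [[-56, 0, 0], 0, -0.05], [[-62, 0, 0], 0, -0.05], [[-68, 0, 0], 0, -0.05], [[-74, 0, 0], 0, -0.05], [[-80, 0, 0], 0, -0.05]]'

```text
clock: 4.85
ee_pos: [0.4902, 0.0423, 0.0933]
tool_rot: [-0.0, 0.656, 0.754, -0.0]
contact_force: [-0.3, 1.9, 0.4]
finger_gap: 0.0405
```

```bash
python3 st.py wrist:3 scene:3
```

```text
t 4.85 pos [0.4902 0.0423 0.0933] yaw 1.7098 z [-0. -0. -1.] F [-0.27  1.89  0.39] gap 0.0405 q [-0.05  -0.023 -0.247  1.347 -0.     1.382]
```

View pics/scene3.png

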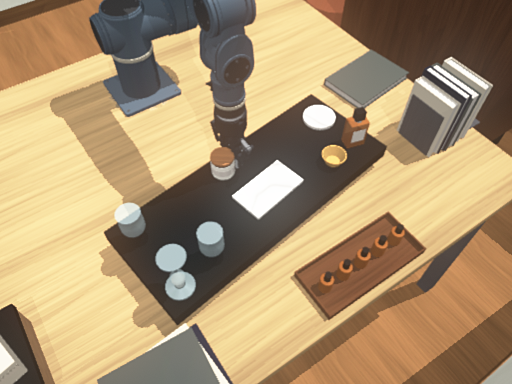

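View pics/wrist3.png

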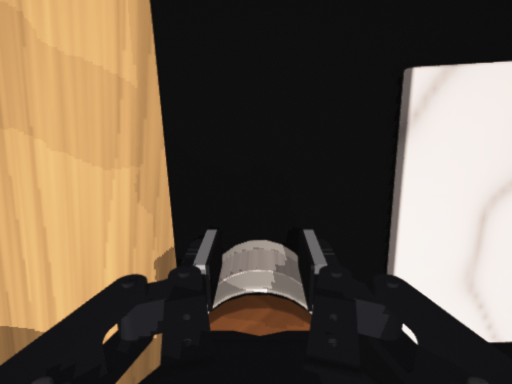

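The jar sits centred in the finger cradle, upright, and takes about 2 N to push. I'll continue.

Request:
servo_tool --targets '[[[-6, 0, 0], 0, -0.05], [[-12, 0, 0], 0, -0.05], [[-18, 0, 0], 0, -0.05], [[-24, 0, 0], 0, -0.05], [[-30, 0, 0], 0, -0.05], [[-36, 0, 0], 0, -0.05], [[-42, 0, 0], 0, -0.05], [[-48, 0, 0], 0, -0.05], [[-54, 0, 0], 0, -0.05], [[-60, 0, 0], 0, -0.05], [[-66, 0, 0], 0, -0.05], [[-72, 0, 0], 0, -0.05], [[-78, 0, 0], 0, -0.05], [[-84, 0, 0], 0, -0.05], [[-90, 0, 0], 0, -0.05], [[-96, 0, 0], 0, -0.05], [[-100, 0, 0], 0, -0.05], [[-103, 0, 0], 0, -0.05], [[-105, 0, 0], 0, -0.05], [[-105, 0, 0], 0, -0.05]]'

```text
clock: 7.45
ee_pos: [0.5047, -0.0616, 0.0933]
tool_rot: [0.0, 0.656, 0.754, -0.0]
contact_force: [-0.3, 0.8, 0.5]
finger_gap: 0.0405
```

Request:
servo_tool --targets '[[[8, 0, 0], 0, -0.05], [[20, 0, 0], 0, -0.05], [[38, 0, 0], 0, -0.05], [[45, 0, -10], 0, -0.05], [[45, 0, -50], 0, -0.05], [[45, 0, -100], 0, -0.05], [[45, 0, -150], 0, -0.05], [[45, 0, -155], 0, -0.05], [[45, 0, -155], 0, -0.05]]'

```text
clock: 8.57
ee_pos: [0.4988, -0.0165, 0.2491]
tool_rot: [0.001, 0.656, 0.755, 0.0]
contact_force: [0.7, 0.5, -0.4]
finger_gap: 0.0406
```

```bash
python3 st.py wrist:4 scene:4 top:4
python3 - <<'E'
from h import *
cal=bot.get_calibration("wrist")
im=cv2.imread("pics/wrist4.png").astype(int)
c=max([c for c in cv2.findContours(((im[...,2]-im[...,0])>40).astype(np.uint8),0,1)[0]],key=lambda c:cv2.contourArea(c) if 200<c[:,0,0].mean()<320 and c[:,0,0].max()<380 and c[:,0,0].min()>190 else 0);x=plane(cal,c,.14)
print(c[:,0].mean(0),"jar",cv2.minEnclosingCircle(x[:,:2].astype(np.float32)))
E
```

```text
t 8.57 pos [ 0.4988 -0.0165  0.2491] yaw 1.7102 z [ 0.002 -0.    -1.   ] F [ 0.73  0.47 -0.39] gap 0.0406 q [-0.167 -0.016  0.07   1.655 -0.     1.264]
[258.76190476 261.89285714] jar ((0.5061067938804626, -0.092171311378479), 0.03095540776848793)
```

View pics/top4.png

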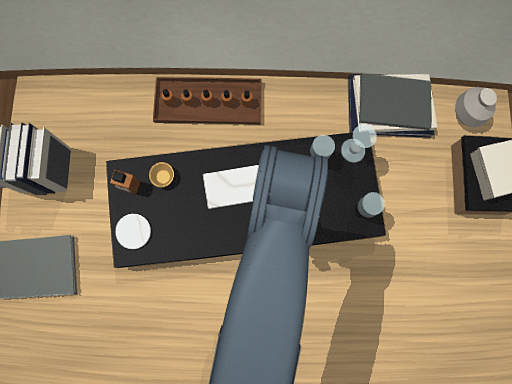

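View pics/scene4.png

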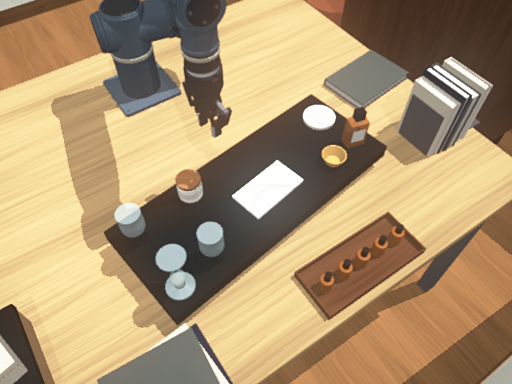

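View pics/wrist4.png

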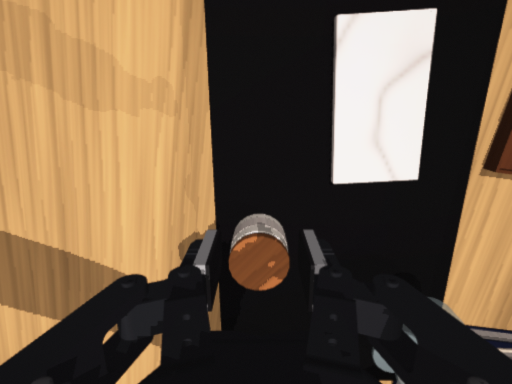

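The wrist view puts the jar at (0.506, -0.092), upright and moved 151 mm, which leaves it about 36 mm clear of the slab's lane. Next I go behind the slab with the fingers fully open.

Request:
servo_tool --targets '[[[7, 20, 0], -0.15, 1], [[14, 40, 0], -0.32, 1], [[21, 60, 0], -0.49, 1], [[28, 80, 0], -0.66, 1], [[35, 100, 0], -0.83, 1], [[42, 120, 0], -1.0, 1], [[49, 140, 0], -1.17, 1], [[56, 160, 0], -1.34, 1], [[63, 178, 0], -1.5, 1], [[69, 194, 0], -1.574, 1], [[69, 194, 0], -1.574, 1], [[69, 194, 0], -1.574, 1]]'

```text
clock: 10.22
ee_pos: [0.6802, 0.0783, 0.247]
tool_rot: [-0.001, -0.071, 0.998, -0.0]
contact_force: [0.8, 0.8, -0.3]
finger_gap: 0.0854
```

```bash
python3 st.py wrist:5
```

```text
t 10.22 pos [0.6802 0.0783 0.247 ] yaw -3.0004 z [-0.003 -0.    -1.   ] F [ 0.84  0.81 -0.29] gap 0.0854 q [ 0.017  0.515  0.698  1.757 -0.    -0.124]
```

View pics/wrist5.png

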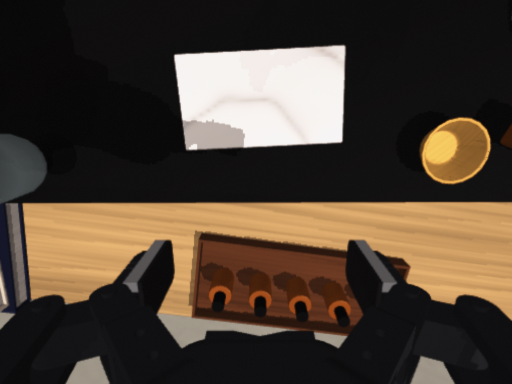

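Run:
```python
from h import *
cal=bot.get_calibration("wrist")
p=plane(cal,[[175,55],[345,45],[343,142],[186,151]],.09)[:,:2];print(p.round(4).tolist()); print(np.c_[p@ex-.441,p@ey].round(4))
r=plane(cal,[[60,203],[480,203]],.08)[:,:2]; print("rear edge from front",r@ex-.441)
t=np.array([.6802,.0783]);print("tcp",t@ex-.441,t@ey)
# tips: two fingertip ends -> z? use known gap: width between inner tips
o,d=ray(cal,[[172,241],[348,241]]); 
n=d/np.linalg.norm(d,axis=1)[:,None]
for z in (.24,.25,.26,.27): print(z,np.linalg.norm(np.diff(plane(cal,[[172,241],[348,241]],z),axis=0)),plane(cal,[[260,241]],z))
```

```text
[[0.5786, -0.017], [0.5482, 0.1382], [0.6358, 0.1562], [0.6672, -0.0009]]
[[ 0.1293 -0.0991]
 [ 0.1212  0.0589]
 [ 0.2105  0.0643]
 [ 0.2193 -0.0957]]
rear edge from front [0.27880491 0.27997769]
tcp 0.24342376288586448 -0.019158361024732975
0.24 0.09881149739535343 [[0.68223197 0.07753166 0.24      ]]
0.25 0.09221984875580357 [[0.67722469 0.0768099  0.25      ]]
0.26 0.08562820011625369 [[0.67221741 0.07608814 0.26      ]]
0.27 0.07903655147670385 [[0.66721013 0.07536637 0.27      ]]
```

Request:
servo_tool --targets '[[[0, 0, 35], 0, 1], [[0, 0, 75], 0, 1], [[0, 0, 115], 0, 1], [[0, 0, 145], 0, 1], [[0, 0, 160], 0, 1], [[0, 0, 168], 0, 1], [[0, 0, 172], 0, 1], [[0, 0, 175], 0, 1], [[0, 0, 175], 0, 1]]'

```text
clock: 11.4
ee_pos: [0.6815, 0.0786, 0.0741]
tool_rot: [0.001, -0.071, 0.997, -0.0]
contact_force: [1.1, 0.5, -0.3]
finger_gap: 0.0854
```

```bash
python3 st.py wrist:6 scene:6;python3 - <<'E'
import cv2
im=cv2.imread("pics/scene6.png")[120:270,180:380]; cv2.imwrite("pics/scene6_z.png",cv2.resize(im,None,fx=4,fy=4,interpolation=2))
E
```

```text
t 11.4 pos [0.6815 0.0786 0.0741] yaw -2.9993 z [ 0.001  0.    -1.   ] F [ 1.07  0.46 -0.3 ] gap 0.0854 q [ 0.017  0.488  0.315  1.397  0.    -0.125]
```

View pics/wrist6.png

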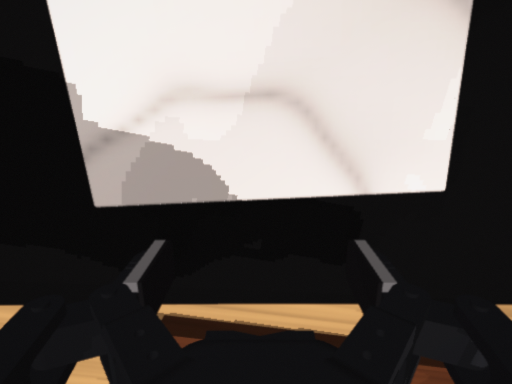

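View pics/scene6_z.png

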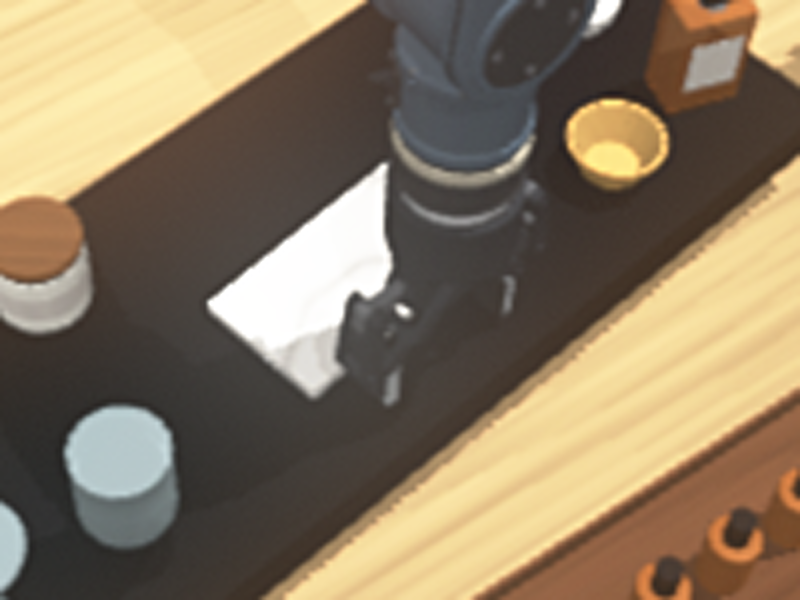

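Both fingertips stand on the rear half of the shelf, behind the slab (its rear edge at rows 191–207, fingers at 240). I lower 4 mm more so they catch the slab lower on its edge.

Request:
servo_tool --targets '[[[0, 0, 2], 0, 1], [[0, 0, 4], 0, 1], [[0, 0, 4], 0, 1], [[0, 0, 4], 0, 1]]'

```text
clock: 12.0
ee_pos: [0.681, 0.0785, 0.0692]
tool_rot: [-0.0, -0.071, 0.997, -0.0]
contact_force: [-0.3, -0.9, -0.4]
finger_gap: 0.085
```

Request:
servo_tool --targets '[[[4, 0, -1], 0, 1], [[8, 0, -1], 0, 1], [[11, 0, -1], 0, 1], [[14, 0, -1], 0, 1], [[17, 0, -1], 0, 1], [[20, 0, -1], 0, 1], [[23, 0, -1], 0, 1], [[26, 0, -1], 0, 1], [[29, 0, -1], 0, 1], [[32, 0, -1], 0, 1], [[36, 0, -1], 0, 1], [[40, 0, -1], 0, 1], [[44, 0, -1], 0, 1], [[48, 0, -1], 0, 1]]'

```text
clock: 13.75
ee_pos: [0.6333, 0.0717, 0.0704]
tool_rot: [0.0, -0.071, 0.997, 0.0]
contact_force: [2.8, 0.1, -0.6]
finger_gap: 0.0854
```

```bash
python3 st.py wrist:7 scene:7;python3 - <<'E'
import cv2
im=cv2.imread("pics/scene7.png")[120:270,160:360]; cv2.imwrite("pics/scene7_z.png",cv2.resize(im,None,fx=4,fy=4,interpolation=2))
E
```

```text
t 13.75 pos [0.6333 0.0717 0.0704] yaw -2.9994 z [ 0.  0. -1.] F [ 2.84  0.11 -0.56] gap 0.0854 q [ 0.008  0.361  0.141  1.35   0.    -0.135]
```

View pics/wrist7.png

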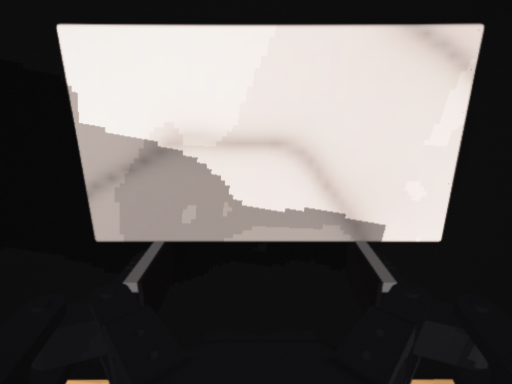

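View pics/scene7_z.png

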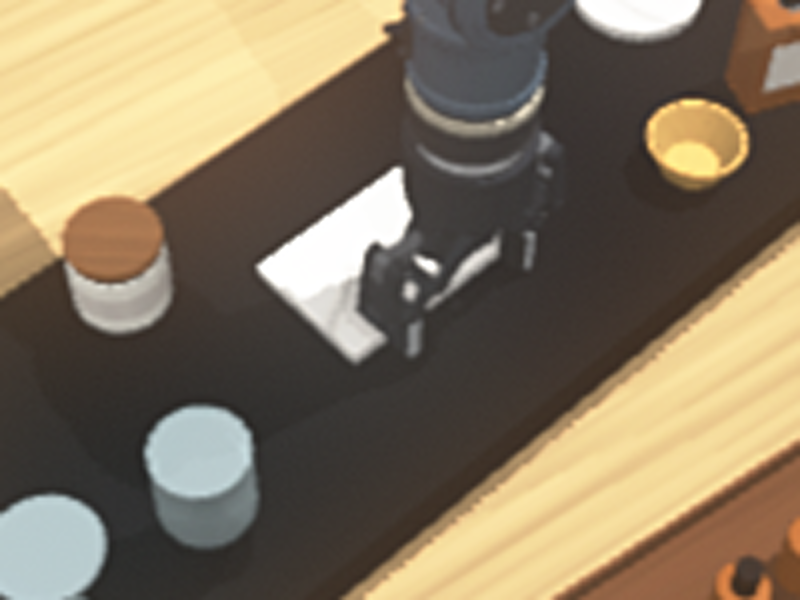

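Run:
```python
from h import *
cal=bot.get_calibration("wrist")
p=plane(cal,[[60,25],[483,25],[442,241],[96,242]],.09)[:,:2]; print(np.c_[p@ex-.441,p@ey].round(4))
t=bot.observe()["ee_pos"][:2];print("tcp",t@ex-.441,t@ey)
j=np.array([.506,-.092]);print("jar",j@ex-.441,j@ey)
```

```text
[[ 0.0951 -0.0938]
 [ 0.0954  0.0624]
 [ 0.1835  0.0633]
 [ 0.1838 -0.0952]]
tcp 0.19549049606035745 -0.018995735007985765
jar 0.04679031092781316 -0.16297426964078532
```

The slab is square to the fingers. Its leading edge is about 94 mm behind the front edge, with a 37 mm gap to the jar's lane. I'll push 112 mm more and then measure.

Request:
servo_tool --targets '[[[3, 0, 0], 0, 1], [[8, 0, 0], 0, 1], [[14, 0, 0], 0, 1], [[20, 0, 0], 0, 1], [[26, 0, 0], 0, 1], [[32, 0, 0], 0, 1], [[38, 0, 0], 0, 1], [[44, 0, 0], 0, 1], [[50, 0, 0], 0, 1], [[56, 0, 0], 0, 1], [[62, 0, 0], 0, 1], [[68, 0, 0], 0, 1], [[74, 0, 0], 0, 1], [[80, 0, 0], 0, 1], [[86, 0, 0], 0, 1], [[92, 0, 0], 0, 1], [[98, 0, 0], 0, 1], [[104, 0, 0], 0, 1], [[109, 0, 0], 0, 1], [[112, 0, 0], 0, 1]]'

```text
clock: 16.35
ee_pos: [0.5223, 0.0558, 0.0703]
tool_rot: [0.0, -0.071, 0.997, 0.0]
contact_force: [2.9, 0.4, -0.0]
finger_gap: 0.0855
```

```bash
python3 st.py wrist:8 scene:8
```

```text
t 16.35 pos [0.5223 0.0558 0.0703] yaw -2.9994 z [ 0.  0. -1.] F [ 2.91  0.43 -0.04] gap 0.0855 q [-0.021  0.075 -0.193  1.302  0.    -0.163]
```

View pics/wrist8.png

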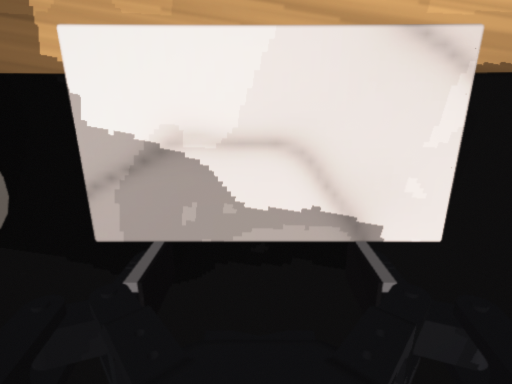

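View pics/scene8.png

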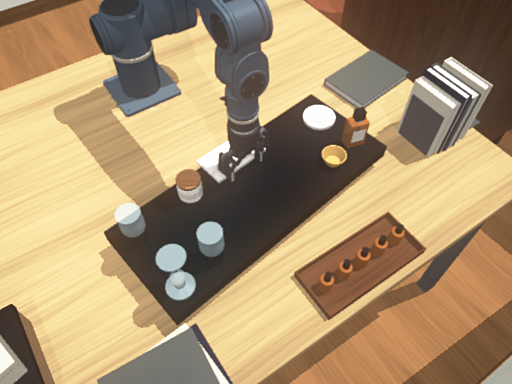

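Run:
```python
from h import *
cal=bot.get_calibration("wrist")
g=cv2.imread("pics/wrist8.png",0).astype(int)
for col in (10,30,50,490,500,508): print(col,int(np.argmax(-np.diff(g[50:95,col])))+50, end="; ")
f=plane(cal,[[10,73.5],[50,73.5],[490,72.5],[505,72.5]],.08)[:,:2]; print("\nfront edge",f@ex, "ang",np.degrees(np.arctan2(*(f[-1]-f[0])[::-1])))
p=plane(cal,[[60,25],[483,25],[442,241],[96,242]],.09)[:,:2]; print(np.c_[p@ex,p@ey].round(4), "over(mm)",1000*((f@ex).mean()-p[:2].mean(0)@ex),"via rear",1000*((f@ex).mean()-p[2:].mean(0)@ex+.09))
# scene cam
```

```text
10 72; 30 72; 50 55; 490 62; 500 71; 508 62; 
front edge [0.44021172 0.44011882 0.44008078 0.4401369 ] ang 98.19079936905656
[[ 0.4242 -0.0937]
 [ 0.4246  0.0624]
 [ 0.5126  0.0633]
 [ 0.5129 -0.0951]] over(mm) 15.745819434093312 via rear 17.413563021296735
```

Request:
servo_tool --targets '[[[3, 0, 0], 0, 1], [[6, 0, 0], 0, 1], [[9, 0, 0], 0, 1], [[11, 0, 0], 0, 1], [[13, 0, 0], 0, 1], [[13, 0, 0], 0, 1], [[13, 0, 0], 0, 1]]'

```text
clock: 17.32
ee_pos: [0.5094, 0.054, 0.0702]
tool_rot: [-0.0, -0.071, 0.997, -0.0]
contact_force: [1.0, 0.8, 0.5]
finger_gap: 0.0853
```

Request:
servo_tool --targets '[[[-3, 0, 0], 0, 1], [[-8, 0, 0], 0, 1], [[-16, 0, 0], 0, 1], [[-22, 0, -5], 0, 1], [[-25, 0, -30], 0, 1], [[-25, 0, -70], 0, 1], [[-25, 0, -120], 0, 1], [[-25, 0, -160], 0, 1], [[-25, 0, -160], 0, 1]]'

```text
clock: 18.45
ee_pos: [0.5373, 0.0576, 0.2356]
tool_rot: [0.005, -0.071, 0.997, -0.0]
contact_force: [-0.4, 0.2, -1.0]
finger_gap: 0.0855
```

```bash
python3 st.py wrist:9 scene:9
```

```text
t 18.45 pos [0.5373 0.0576 0.2356] yaw -2.9993 z [ 0.009 -0.    -1.   ] F [-0.39  0.2  -0.97] gap 0.0855 q [-0.017  0.079  0.14   1.623  0.    -0.16 ]
```

View pics/wrist9.png

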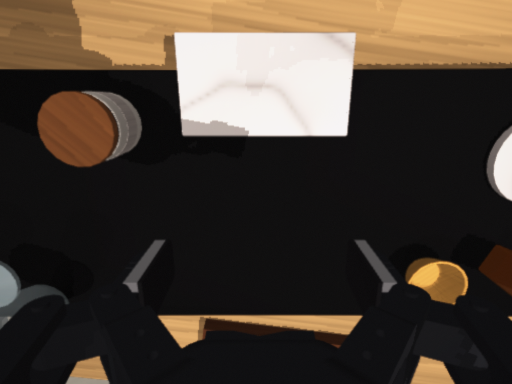

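View pics/scene9.png

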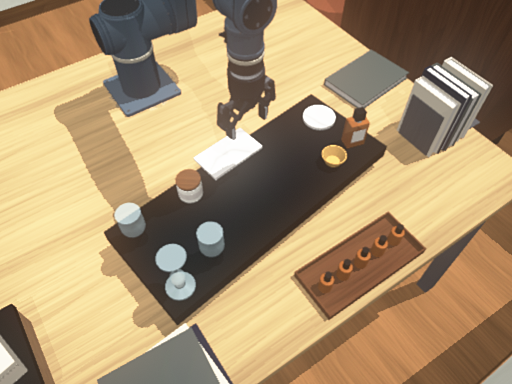

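Request:
servo_tool --targets '[[[0, 0, -40], 0, 1], [[20, -20, -60], 0, 1], [[50, -60, -60], 0, 1], [[80, -100, -60], 0, 1], [[115, -140, -60], 0, 1], [[150, -180, -60], 0, 1], [[185, -225, -60], 0, 1], [[220, -270, -60], 0, 1], [[255, -315, -60], 0, 1], [[290, -355, -60], 0, 1], [[325, -395, -60], 0, 1], [[350, -430, -60], 0, 1], [[350, -430, -60], 0, 1], [[350, -430, -60], 0, 1]]'

```text
clock: 20.3
ee_pos: [0.2489, -0.4168, 0.2888]
tool_rot: [-0.0, -0.071, 0.997, 0.002]
contact_force: [-1.0, 0.2, 0.3]
finger_gap: 0.0851
```

```bash
python3 st.py top:10 scene:10
cat > fin.py <<'E'
from edge import *
import sys
tag=sys.argv[1]
cal=bot.get_calibration("top"); f=f"pics/top{tag}.png"
im=cv2.imread(f).astype(int)
# slab
c=big(im.min(2)>150,(232,248)); W=plane(cal,c,.09); print("slab px",c[:,0].min(0),c[:,0].max(0),rect(W)); bx=cv2.boxPoints(cv2.minAreaRect(W[:,:2].astype(np.float32)))
rl,m,_=edgeline("top",f,(112,161),(310,139.5),.08); print("rear ang",np.degrees(np.arctan2(rl[1],rl[0])),m)
print("top: rear edge-0.28 front:",rl[2:]@ex-.28,"slab corners",np.c_[bx@ex,bx@ey].round(4).tolist(),"lead over mm",1000*(rl[2:]@ex-.28-(rect(W)[0]/1000)@ex+.045))
cals=bot.get_calibration("scene"); g=cv2.imread(f"pics/scene{tag}.png").astype(int)
c=big(g.min(2)>200,(228,153)); W=plane(cals,c,.09); print("scene slab",rect(W))
fl,m,_=edgeline("scene",f"pics/scene{tag}.png",(112,228),(180,182),.08); 
print("scene front",fl[2:]@ex,m,"over mm",1000*(fl[2:]@ex-(rect(W)[0]/1000)@ex+.045))
c=big((im[...,2]-im[...,0])>40,(302,225)) ; print("jar",cv2.minEnclosingCircle(plane(cal,c,.14)[:,:2].astype(np.float32)))
E
python3 fin.py 10
```

```text
t 20.3 pos [ 0.2489 -0.4168  0.2888] yaw -2.9997 z [-0.001  0.003 -1.   ] F [-1.05  0.25  0.31] gap 0.0851 q [-1.171 -0.028  0.138  1.74   0.    -1.313]
slab px [209 225] [276 267] (array([453.62530518,  48.69009781]), (89.3975830078125, 161.20108032226562), 8.306087493896484)
rear ang -81.81369 0.0005358559
top: rear edge-0.28 front: 0.438606234579215 slab corners [[0.4111, 0.0642], [0.4114, -0.097], [0.5008, -0.0968], [0.5004, 0.0644]] lead over mm 27.665492084307257
scene slab (array([455.37954712,  49.59040451]), (94.1314697265625, 162.42295837402344), 8.277121543884277)
scene front 0.4449664616478594 0.0031694968 over mm 32.16133821751439
jar ((0.5091231465339661, -0.09524475783109665), 0.03057229518890381)
```

View pics/top10.png

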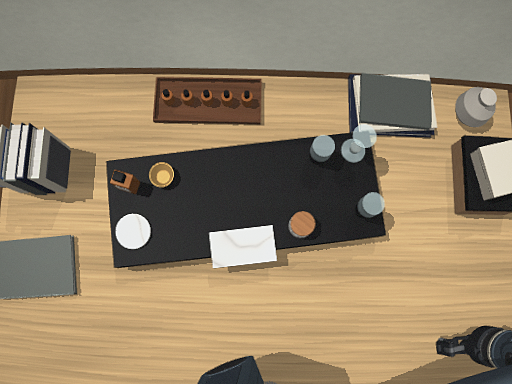

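View pics/scene10.png

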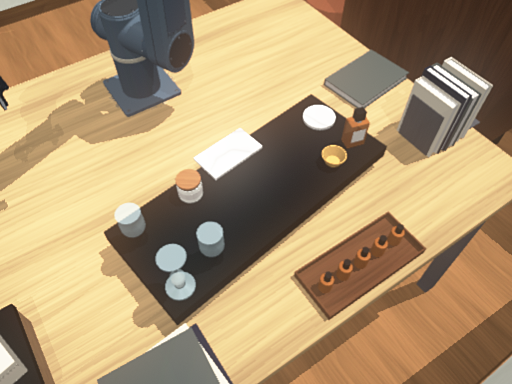

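The slab is within tolerance by all cameras: overhang 27.7 mm (top), about 29.5 mm (wrist), up to 32 mm (scene), and square within about 0.2°. The other objects look unchanged. I'll check them quickly with an image difference and hand in.

Run:
```python
from h import *
a=cv2.imread("pics/scene0.png").astype(int);b=cv2.imread("pics/scene10.png").astype(int)
d=(abs(a-b).max(2)>30)
for n,(x0,y0,x1,y1) in dict(coaster=(300,103,337,130),perf=(342,106,370,147),dish=(321,145,348,168),gob=(113,203,146,238),hg=(155,244,197,300),gob2=(195,222,226,257)).items(): print(n,d[y0:y1,x0:x1].mean().round(3))
bot.close_job()
```

```text
coaster 0.0
perf 0.0
dish 0.0
gob 0.0
hg 0.0
gob2 0.0
the job is handed in; nothing more can be done
```

The slab now overhangs the shelf's front edge by about 3 cm, square to it, and the job is handed in at about 20 s of the 61 s allowed. No verdict was reported.

- **Jar:** I pushed it about 151 mm to the right along the shelf, held between the half-open fingers. It stayed upright and ended about 36 mm clear of the slab's path, so I saw no way for the two to touch.
- **Slab:** I pushed it forward from behind with the two fully open fingertips, which also squared it. The pushing force was about 3 N, and nothing was lifted.
- **Overhang checks:** The cameras gave 27.7 mm (top), 29.5 mm (wrist reading plus the last 13 mm push) and 32 mm (scene). They disagree by about 4 mm, and the scene fit is the loosest, with the slab reading 94 mm instead of 90 mm. All are within 22–38 mm.
- **Squareness:** The slab lies at 8.3° and the shelf at about 8.2°, so it is square to within roughly 0.2°.
- **Everything else:** The scene pictures from before and after show no change at the coaster, perfume, dish, hourglass or either goblet. The arm is parked clear of everything.

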